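Shift the tube mixer into third and start it

TASK

The tube roller mixer has to run in third gear: with the fingertips, push its gear lever out of the left-hand slots to the cross slot, across to the right and forward (away from you) into the third slot until it is fully home, and only then press the small start button all the way in and let it go. Push gently and do not grip the lever; leave the large stop button alone, the blood tubes lying on the rollers, and everything else on the bench where it stands.

Things in the scene. Friction and masses are not known exactly. Their poses are not given: they have to be found in the camera images.
- mixer: White tube roller mixer, fixed to the bench. Origin on the bench under the centre of the lever's gate; z up, x forward (away from its front), y to its left. Gearbox pod: x -115..75, y -65..65 mm, top 84 mm over the bench. To its right the roller bed: x -78..98, y -62..-274 mm, end plates 81 mm high, five rollers along y, blood tubes lying in the grooves, highest at 83 mm.
- gate (a point): Centre of the top of the flat steel gate plate (84 x 84 mm) on the pod, 90 mm over the bench. H-shaped opening: fore-and-aft slots at y +18 (left) and -18 mm (right), joined by a cross slot at x 0; 12 mm wide, ends 24 mm fore and aft. Pips number the ends: first left forward, second left rear, third right forward, fourth right rear. The lever crosses only at gear_forward 0 (within 0.02 rad; tongues rounded 4 mm).
- gear_across (a joint): Sideways tilt of the gear lever, rad: +0.26 = right-hand slots (third and fourth), -0.26 = left-hand slots (first and second). It starts at about -0.26. Friction holds the lever wherever it is left: about 2 N at the knob moves it; it has no spring.
- gear_forward (a joint): Fore-and-aft tilt of the gear lever, rad: 0 = in the cross slot (neutral), +0.26 = home at the forward end of a slot (first on the left, third on the right), -0.26 = at the rear end (second, fourth). It starts anywhere from -0.25 to +0.25. Same friction, no spring.
- knob (a point): Centre of the black knob on the lever: rounded, 31 mm in diameter, 32 mm high, on a 9 mm steel stalk. Upright, it is 150 mm above the bench, 60 mm above the gate plate. The lever pivots 130 mm below this point, over the mixer's origin: at 0.26 rad the knob is 33 mm off centre. More than 35 mm is free between knob and plate.
- start (a joint): Travel of the start button, m: 0 = up, 0.006 = fully in. A spring returns it; fully in takes 4 N.
- start_top (a point): Centre of the top face of the start button: black, round, flat, 22 mm in diameter, in a black collar of 38 mm, on the pod's near left corner, 85 mm in front of the gate's centre and 32 mm to its left. Its top is 107 mm over the bench and it stands 10 mm out of its collar; pressed straight down.
- stop (a joint): Travel of the stop button, m: 0 = up, 0.005 = fully in. It is the black mushroom-shaped one, 38 mm in diameter, 64 mm to the right of the start button, its top 114 mm over the bench. To be left alone.
- tube_a: Stoppered blood tube, 16 mm in diameter, 88 mm long, loose in a groove of the rollers; origin at the centre of its round end, z along the tube to its stopper. To be left alone.
- tube_b: A second such tube, likewise.
- tube_c: A third such tube, likewise.
- sample_cup: Specimen cup with a screw lid, 64 mm in diameter, 71 mm high, loose, left of the mixer's pod; origin at its underside. To be left alone.
- vial: Small dark vial, 25 mm in diameter, 48 mm high, loose, behind the mixer's pod; origin at its underside. To be left alone.
- slides: Grey slide box, 79 x 95 x 33 mm, loose on the bench, left of the mixer; origin at its underside. To be left alone.
- beaker: Glass beaker, 73 mm in diameter, 92 mm high, loose on the bench, left of the slide box; origin at its underside. To be left alone.

How it is judged:
By the outcome, as a careful person would: the job done as asked, in the order asked, and still so for the second after the job is handed in, with the robot touching nothing.
It also fails if it takes over 64 s, if anything falls off the work surface, if the arm or the gripper's body presses on something with over 40 N, if the wrist force passes 120 N, or if a joint passes its speed limit or range.

ROBOT

A 6-joint arm with a two-finger parallel gripper is mounted at the origin on a cart in front of the work surface, level with it; the furniture and walls round the work are solid. World frame = base frame: x ahead of the robot, y to its left, z up, the work surface at z = 0. Lengths are in m, angles in rad, forces in N, time in s.
With the tool pointing down it reaches from about 0.225 to 0.875 m from the base axis. Payload 3.4 kg.
Tool frame: the origin (TCP) lies at the very end of the fingers, on their centre line; the grasp point (between the pads) lies 19 mm behind it (grip_depth is the distance from the TCP to the grasp point, in m); x points along the fingers, z is the direction in which the jaws open and shut, and the axes are right-handed (so a half turn about x gives the same grasp; the last joint's range is limited). The gripper opens to 85 mm and grips with 20 to 120 N. Pads are 22 mm wide; open, the fingers measure 114 mm over their backs; the gripper's body (76 mm by 85 mm) begins 54 mm behind the grasp point. The pads swing forward as they close: fully open they stand 13 mm farther back than shut.
Start: joints at [0.982, 0.276, 1.505, -0, 1.361, -0.121], TCP at [0.259, 0.513, 0.231] pointing down, gripper open.
Joint ranges: [-2.89, 2.89], [-0.75, 2.08], [0.22, 2.7], [-1.18, 4.32], [0.11, 2.71], [-2.7, 2.7]. Speed limits (rad/s): [2.57, 2.57, 3.14, 3.14, 3.14, 3.14].

INTERFACE

Orientations are given as a unit quaternion [w, x, y, z].
In Python, from rig import get_state, get_image, sign_off, grip_depth gives the robot as it stands. The module is installed in compiled form; this text tells all that it offers.
- The arm moves only by the tool arm_command, never from a script. Its argument "series" is a list of rows, each an object with "dp": the shift along the tool's x, y, z scaled (see below), a list of three; "angular": the turn, a rotation vector about the tool's x, y, z scaled (see below), a list of three; "gripper": the finger opening in mm, from 0 to 85.4. A call has exactly 8 rows; each row shifts and turns the pose as measured when the row begins, along the tool's axes as they then stand; what a row does not reach is not made up. The controller multiplies each number of a shift by 0.12 m and each number of a turn by 90 degrees. A row lasts 1/8 s, in which the tool goes at most 62.5 mm and 10.7 degrees, less where a joint would pass 70% of its speed; a pose out of reach is approached as far as the arm can. A call with a number of a shift or a turn outside -1 to 1 is refused whole. A call with a gripper value outside its range is refused whole. The fingers move at their own pace and stop on an object; "grip_force" is the grip in N (left out, the last holds). Time passes only in rows, so rows that do not move let the fingers close, or fill a call up. It gives the time, the measured TCP pose, the force and the opening at its end, in the units of the state.
- get_state(): the state, without advancing time (a new reading comes with each control period).
- get_image(name): name is "side" or "top"; returns a dict with "image" (400x640x3 uint8, blue, green, red), "depth" (400x640 float32, m along the optical axis (not along the pixel's ray), 0 where there is no reading), "mtx" (3x3 intrinsics, pixels), "view" (4x4, takes a point from world to camera coordinates). Camera axes: x right, y up, looking along -z (the intrinsics and any distortion apply to the point x, -y, -z); pixel columns grow to the right and rows downward; lengths in m; the calibration is good to about 2 mm. A picture is of the moment at which its call begins.
- sign_off(): hands the job in, once; it reports no verdict.
The state is a dict: "clock": time; "qpos": joint angles; "qd": joint speeds; "effort": joint torques, N m; "position": TCP position; "ee_rot": TCP orientation; "contact_force": force on the tool from outside, world axes, zero at the start; "moment": the same for the moment, N m; "width": finger opening in m.
Only numpy, scipy, OpenCV 4.12 (cv2) and the standard library are available. Lean on these libraries where they do the work, as an engineer would, in place of code of your own. Each camera call takes 0.05 s, during which the arm holds its last target. There are 200 camera calls.

## Working session

There is one attempt and no reset: what is moved stays moved. The work goes in short steps, Python scripts to look and compute and a tool call to move; the robot and the scene stay as the last step left them, time stands still between calls to the robot, and variables do not carry over. Pictures are saved under pics/ and viewed, about 8 in all and at most 12, crops included, and the job is handed in when it is done.

Besides the shell and the picture viewer there is one more tool, called after ">>>" by a JSON object that holds its "fn" and its "kwargs", one argument or row to a line. arm_command: Moves the arm, as the interface text tells. Its arguments: {"type":"object","properties":{"series":{"type":"array","items":{"type":"object","properties":{"dp":{"type":"array","items":{"type":"number"}},"angular":{"type":"array","items":{"type":"number"}},"gripper":{"type":"number"}}}},"grip_force":{"type":"number"}},"required":["series"]}

```bash
mkdir -p pics
cat > h.py <<'E'
import numpy as np, cv2
from rig import get_state, get_image, sign_off, grip_depth
def pts(d):
    h,w=d['depth'].shape; K=d['mtx']; u,v=np.meshgrid(np.arange(w),np.arange(h)); z=d['depth']
    c=np.stack([(u-K[0,2])/K[0,0]*z,-(v-K[1,2])/K[1,1]*z,-z,np.ones_like(z)],-1)
    P=c@np.linalg.inv(d['view']).T; P=P[...,:3]; P[z==0]=np.nan; return P
def proj(d,p):
    c=d['view']@np.append(p,1); return d['mtx'][0,0]*c[0]/-c[2]+d['mtx'][0,2], d['mtx'][1,1]*-c[1]/-c[2]+d['mtx'][1,2]
E
python3 - <<'E'
from h import *
s=get_state(); print({k:np.round(v,3) for k,v in s.items()},grip_depth)
for n in('top','side'):
    d=get_image(n); cv2.imwrite(f'pics/{n}0.png',d['image']); np.savez(f'{n}0.npz',**d); print(n,np.round(d['mtx'],1).tolist(),np.round(np.linalg.inv(d['view']),3).tolist(),(d['depth']==0).mean())
E
```

```text
{'clock': np.float64(0.0), 'qpos': array([ 0.982,  0.277,  1.506, -0.   ,  1.361, -0.121]), 'qd': array([-0.002, -0.002, -0.001, -0.002, -0.   ,  0.001]), 'effort': array([-1.0000e-03, -4.1677e+01, -2.4580e+01, -1.0000e-03,  1.1000e-02,
       -0.0000e+00]), 'position': array([0.259, 0.513, 0.23 ]), 'ee_rot': array([ 0.602, -0.371,  0.603,  0.37 ]), 'contact_force': array([ 0.372, -0.661, -0.5  ]), 'moment': array([-0.016, -0.016,  0.017]), 'width': np.float64(0.085)} 0.0187
top [[379.4, 0.0, 316.0], [0.0, 379.4, 193.9], [0.0, 0.0, 1.0]] [[0.004, 0.995, -0.095, 0.48], [-1.0, 0.004, 0.005, -0.136], [0.005, 0.095, 0.995, 1.035], [0.0, 0.0, 0.0, 1.0]] 0.00377734375
side [[474.5, 0.0, 318.0], [0.0, 474.5, 193.9], [0.0, 0.0, 1.0]] [[1.0, 0.018, -0.021, 0.531], [-0.028, 0.55, -0.835, -1.187], [-0.004, 0.835, 0.55, 0.806], [0.0, 0.0, 0.0, 1.0]] 0.00405078125
```

View pics/top0.png

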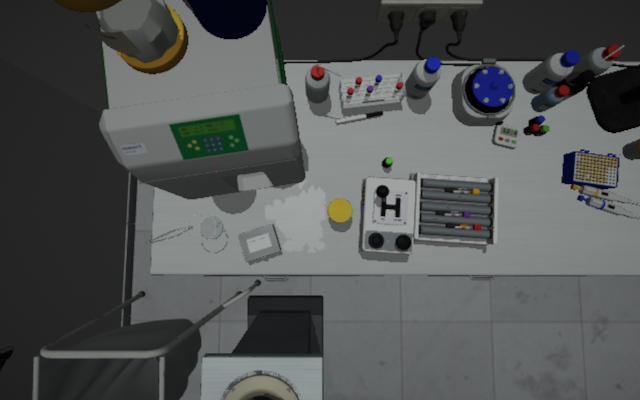

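View pics/side0.png

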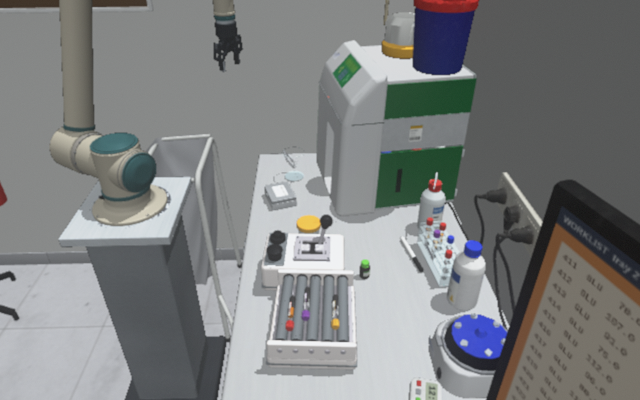

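The top view shows the mixer pod at about (390,215). The knob is at (382,191), at the forward end of the left slot. The start button is at (376,241) and the stop button at (403,242). The side view agrees, with the knob at (325,221). Next I'll measure these.

Run:
```python
from h import *
d=dict(np.load('top0.npz')); P=pts(d); 
im=d['image']; g=im.max(2)
z=P[...,2]
def info(n,m):
    p=P[m]; print(n,m.sum(),np.round(np.nanmean(p,0),4),np.round(np.nanmax(p[:,2]),4))
R=np.zeros(g.shape,bool); R[170:260,355:425]=1
n,l,st,c=cv2.connectedComponentsWithStats(((g<70)&R).astype(np.uint8))
for i in range(1,n):
    if st[i,4]>8: info(('dark',st[i].tolist(),c[i].round(1).tolist()),l==i)
for lo,hi in((.075,.087),(.0875,.095),(.10,.111),(.111,.118),(.12,.17)):
    m=R&(z>lo)&(z<hi); n,l,st,c=cv2.connectedComponentsWithStats(m.astype(np.uint8))
    for i in range(1,n):
        if st[i,4]>15: info((lo,st[i].tolist()),l==i)
# pod top: orientation via minAreaRect of bright pod-top points
m=R&(z>.076)&(z<.12)&(np.arange(640)[None]<415); q=P[m][:,:2]
print(cv2.minAreaRect((q*1000).astype(np.float32)))
cv2.imwrite('pics/c.png',cv2.resize(im[165:265,350:510],(800,500),interpolation=cv2.INTER_CUBIC))
d=dict(np.load('side0.npz'));P=pts(d);im2=d['image']
cv2.imwrite('pics/cs.png',cv2.resize(im2[205:305,255:375],(720,600),interpolation=cv2.INTER_CUBIC))
z=P[...,2];R=np.zeros(z.shape,bool);R[205:270,260:345]=1
for lo,hi in((.0875,.095),(.10,.111),(.111,.118),(.12,.17)):
    m=R&(z>lo)&(z<hi); n,l,st,c=cv2.connectedComponentsWithStats(m.astype(np.uint8))
    for i in range(1,n):
        if st[i,4]>15: info(('s',lo,st[i].tolist()),l==i)
```

```text
('dark', [414, 174, 3, 7, 17], [415.0, 176.8]) 17 [ 0.6174 -0.3956  0.0685] 0.079
('dark', [421, 179, 4, 9, 28], [422.1, 183.5]) 28 [ 0.5999 -0.4134  0.0693] 0.0786
('dark', [359, 181, 6, 70, 165], [361.6, 215.3]) 165 [ 0.5186 -0.259   0.0565] 0.0773
('dark', [376, 185, 24, 32, 327], [386.9, 200.7]) 327 [ 0.5513 -0.3145  0.1105] 0.1613
('dark', [421, 189, 4, 10, 24], [421.9, 194.2]) 24 [ 0.5721 -0.4115  0.0713] 0.0776
('dark', [420, 201, 5, 10, 32], [421.3, 206.3]) 32 [ 0.5411 -0.4097  0.0706] 0.077
('dark', [420, 212, 5, 11, 29], [421.3, 218.2]) 29 [ 0.5109 -0.4096  0.0678] 0.0777
('dark', [419, 225, 6, 10, 34], [420.6, 229.9]) 34 [ 0.4814 -0.4064  0.0707] 0.0765
('dark', [368, 233, 16, 16, 202], [375.7, 240.3]) 202 [ 0.4557 -0.2877  0.0988] 0.1111
('dark', [395, 234, 16, 17, 221], [402.5, 242.4]) 221 [ 0.4508 -0.3514  0.1077] 0.1162
(0.075, [361, 172, 64, 82, 2493]) 2493 [ 0.5226 -0.3317  0.0824] 0.087
(0.075, [380, 197, 21, 20, 199]) 199 [ 0.539  -0.3275  0.0847] 0.087
(0.0875, [373, 189, 35, 36, 750]) 750 [ 0.536  -0.3273  0.0899] 0.0942
(0.1, [395, 234, 16, 16, 82]) 82 [ 0.4525 -0.3499  0.1089] 0.111
(0.1, [372, 236, 9, 10, 63]) 63 [ 0.4568 -0.2874  0.1062] 0.1104
(0.111, [396, 235, 14, 14, 108]) 108 [ 0.453  -0.3512  0.1132] 0.1162
(0.12, [376, 185, 13, 13, 130]) 130 [ 0.572  -0.294   0.1533] 0.1613
((519.66162109375, -324.9237060546875), (131.96400451660156, 188.60362243652344), 86.36509704589844)
('s', 0.0875, [292, 235, 39, 26, 725]) 725 [ 0.5372 -0.3292  0.0908] 0.095
('s', 0.0875, [269, 238, 17, 6, 39]) 39 [ 0.4565 -0.3013  0.0906] 0.0945
('s', 0.0875, [267, 254, 16, 7, 41]) 41 [ 0.4548 -0.3625  0.0914] 0.0949
('s', 0.1, [272, 230, 10, 9, 61]) 61 [ 0.4549 -0.2916  0.1059] 0.1102
('s', 0.1, [266, 245, 16, 11, 52]) 52 [ 0.4518 -0.362   0.1086] 0.1108
('s', 0.111, [266, 244, 15, 10, 107]) 107 [ 0.4504 -0.3546  0.1135] 0.1177
('s', 0.12, [319, 214, 13, 18, 157]) 157 [ 0.5695 -0.3028  0.147 ] 0.1603
```

View pics/c.png

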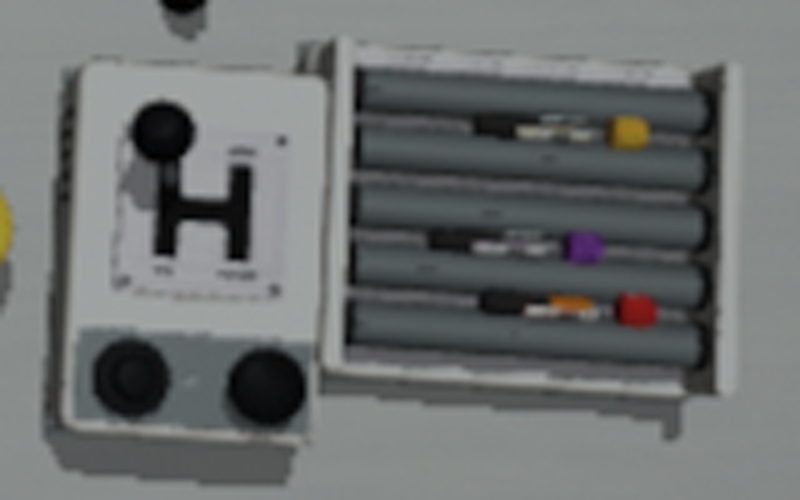

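View pics/cs.png

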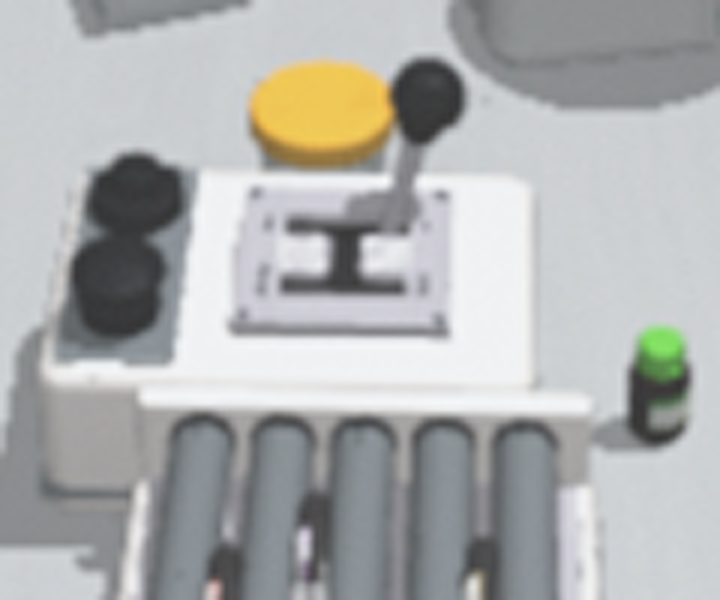

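```bash
cat >> h.py <<'E'
from scipy.spatial.transform import Rotation as Ro
O=np.array([.5395,-.326,0]); yaw=-.061
M=np.array([[np.cos(yaw),-np.sin(yaw),0],[np.sin(yaw),np.cos(yaw),0],[0,0,1]])
def rot(s): return Ro.from_quat(np.asarray(s['ee_rot'])[[1,2,3,0]]).as_matrix()
def plan(*targets):  # targets in mixer frame, m -> dp per leg
    s=get_state(); R=rot(s); p=np.array(s['position'])
    print('t',round(float(s['clock']),2),'mix',np.round(M.T@(p-O),4),'F',np.round(M.T@s['contact_force'],1),'w',round(float(s['width']),4))
    print('tool in mix\n',np.round(M.T@R,3))
    D=np.array([[0,0,-1],[1,0,0],[0,-1,0]]).T  # tool x down, y -> mix x, z -> mix -y
    D=np.column_stack([[0,0,-1],[1,0,0],[0,-1,0]])
    for sg in(1,-1):
        D2=D*np.array([1,sg,sg]); print('ang units',np.round(Ro.from_matrix(R.T@M@D2).as_rotvec()/(np.pi/2),3))
    q=M.T@(p-O)
    for t in targets: 
        t=np.array(t); print(t,'dp',np.round(R.T@M@(t-q)/.12,3)); q=t
E
python3 -c "
from h import *
plan((-.2,.12,.24))
s=get_state();print(s['qpos'])"
```

```text
t 0.1 mix [-0.3311  0.8202  0.2305] F [-1.2 -0.5 -0. ] w 0.0852
tool in mix
 [[-0.001 -0.918  0.396]
 [-0.001  0.396  0.918]
 [-1.     0.    -0.002]]
ang units [ 1.741e+00 -1.000e-03  1.000e-03]
ang units [-0.259 -0.001 -0.   ]
[-0.2   0.12  0.24] dp [-0.072 -3.312 -4.927]
[ 9.82062443e-01  2.76535303e-01  1.50600252e+00  4.08459496e-05
  1.36070332e+00 -1.21018870e-01]
```

>>> {"fn": "arm_command", "kwargs": {
  "series": [
    {"dp": [0, 0, 0], "angular": [-0.087, 0, 0], "gripper": 0},
    {"dp": [0, 0, 0], "angular": [-0.087, 0, 0], "gripper": 0},
    {"dp": [0, 0, 0], "angular": [-0.087, 0, 0], "gripper": 0},
    {"dp": [0, -0.2, -0.45], "angular": [0, 0, 0], "gripper": 0},
    {"dp": [0, -0.2, -0.45], "angular": [0, 0, 0], "gripper": 0},
    {"dp": [0, -0.2, -0.45], "angular": [0, 0, 0], "gripper": 0},
    {"dp": [0, -0.2, -0.45], "angular": [0, 0, 0], "gripper": 0},
    {"dp": [0, -0.2, -0.45], "angular": [0, 0, 0], "gripper": 0}
  ]
}}

```text
clock: 1.1
position: [0.3684, 0.2331, 0.2271]
ee_rot: [0.506, -0.492, 0.511, 0.491]
contact_force: [0.5, 1.2, -0.0]
width: -0.0002
```

```bash
python3 -c "
from h import *
plan((-.2,.12,.24))"
```

```text
t 1.1 mix [-0.2049  0.5476  0.2271] F [ 0.5  1.3 -0. ] w -0.0002
tool in mix
 [[-0.003 -1.    -0.026]
 [-0.006 -0.026  1.   ]
 [-1.     0.003 -0.006]]
ang units [-1.983  0.003 -0.006]
ang units [ 0.017 -0.004 -0.002]
[-0.2   0.12  0.24] dp [-0.087  0.054 -3.564]
```

>>> {"fn": "arm_command", "kwargs": {
  "series": [
    {"dp": [-0.01, 0, -0.45], "angular": [0.01, 0, 0], "gripper": 0},
    {"dp": [-0.01, 0, -0.45], "angular": [0.01, 0, 0], "gripper": 0},
    {"dp": [-0.01, 0, -0.45], "angular": [0, 0, 0], "gripper": 0},
    {"dp": [-0.01, 0, -0.45], "angular": [0, 0, 0], "gripper": 0},
    {"dp": [-0.01, 0, -0.45], "angular": [0, 0, 0], "gripper": 0},
    {"dp": [-0.01, 0, -0.45], "angular": [0, 0, 0], "gripper": 0},
    {"dp": [-0.01, 0, -0.45], "angular": [0, 0, 0], "gripper": 0},
    {"dp": [0, 0, -0.45], "angular": [0, 0, 0], "gripper": 0}
  ]
}}

```text
clock: 2.1
position: [0.3398, -0.2117, 0.2377]
ee_rot: [0.515, -0.484, 0.518, 0.481]
contact_force: [1.0, 0.3, -0.1]
width: 0.0001
```

```bash
python3 -c "
from h import *
plan((.08,.06,.235),(.08,.033,.235),(.08,.033,.135),(.02,.033,.135))"
```

```text
t 2.1 mix [-0.2062  0.1019  0.2377] F [ 1.   0.4 -0.1] w 0.0001
tool in mix
 [[-0.    -1.     0.007]
 [-0.007  0.007  1.   ]
 [-1.    -0.    -0.007]]
ang units [1.996 0.    0.007]
ang units [-0.004 -0.004  0.   ]
[0.08  0.06  0.235] dp [ 0.025 -2.388 -0.333]
[0.08  0.033 0.235] dp [ 0.002 -0.001 -0.225]
[0.08  0.033 0.135] dp [0.833 0.    0.006]
[0.02  0.033 0.135] dp [ 0.     0.5   -0.003]
```

>>> {"fn": "arm_command", "kwargs": {
  "series": [
    {"dp": [0, -0.4, -0.1], "angular": [0, 0, 0], "gripper": 0},
    {"dp": [0, -0.4, -0.1], "angular": [0, 0, 0], "gripper": 0},
    {"dp": [0, -0.4, -0.1], "angular": [0, 0, 0], "gripper": 0},
    {"dp": [0, -0.4, -0.1], "angular": [0, 0, 0], "gripper": 0},
    {"dp": [0, -0.4, -0.1], "angular": [0, 0, 0], "gripper": 0},
    {"dp": [0, -0.4, -0.08], "angular": [0, 0, 0], "gripper": 0},
    {"dp": [0, 0, 0], "angular": [0, 0, 0], "gripper": 0},
    {"dp": [0.2, 0, 0], "angular": [0, 0, 0], "gripper": 0}
  ]
}}

```text
clock: 3.1
position: [0.6265, -0.3135, 0.2093]
ee_rot: [0.517, -0.48, 0.523, 0.479]
contact_force: [0.4, 0.5, -0.0]
width: -0.0001
```

```bash
python3 -c "
from h import *
plan((.08,.033,.137),(.027,.033,.137))"
```

```text
t 3.1 mix [0.0861 0.0178 0.2093] F [ 0.4  0.5 -0. ] w -0.0001
tool in mix
 [[-0.005 -1.     0.021]
 [-0.007  0.021  1.   ]
 [-1.     0.004 -0.007]]
ang units [ 1.987 -0.004  0.007]
ang units [-0.013 -0.005 -0.003]
[0.08  0.033 0.137] dp [0.601 0.051 0.13 ]
[0.027 0.033 0.137] dp [ 0.002  0.442 -0.009]
```

>>> {"fn": "arm_command", "kwargs": {
  "series": [
    {"dp": [0.1, 0.03, 0.13], "angular": [-0.013, 0, 0], "gripper": 0},
    {"dp": [0.3, 0, 0], "angular": [0, 0, 0], "gripper": 0},
    {"dp": [0.25, 0, 0], "angular": [0, 0, 0], "gripper": 0},
    {"dp": [0, 0, 0], "angular": [0, 0, 0], "gripper": 0},
    {"dp": [0, 0.08, 0], "angular": [0, 0, 0], "gripper": 0},
    {"dp": [0, 0.08, 0], "angular": [0, 0, 0], "gripper": 0},
    {"dp": [0, 0, 0], "angular": [0, 0, 0], "gripper": 0},
    {"dp": [0, 0, 0], "angular": [0, 0, 0], "gripper": 0}
  ]
}}

```text
clock: 4.1
position: [0.5976, -0.2949, 0.1321]
ee_rot: [0.512, -0.484, 0.519, 0.484]
contact_force: [-1.3, 0.3, -0.6]
width: 0.0003
```

```bash
cat > look.py <<'E'
from h import *
import sys
def knob():
    d=get_image('side');P=pts(d);g=d['image'].max(2)
    return d,P
plan(*eval(sys.argv[2]))
for n in('top','side'):
    d=get_image(n); cv2.imwrite(f'pics/{n}{sys.argv[1]}.png',d['image'])
    if n=='side': cv2.imwrite(f'pics/z{sys.argv[1]}.png',cv2.resize(d['image'][185:285,255:375],(720,600),interpolation=cv2.INTER_CUBIC))
E
python3 look.py 1 '[(.027,.033,.132)]'
```

```text
t 4.1 mix [0.0561 0.0345 0.1321] F [-1.4  0.2 -0.6] w 0.0003
tool in mix
 [[-0.007 -1.     0.001]
 [-0.007  0.001  1.   ]
 [-1.     0.007 -0.007]]
ang units [ 1.999 -0.007  0.007]
ang units [-0.001 -0.004 -0.005]
[0.027 0.033 0.132] dp [ 0.003  0.243 -0.013]
```

View pics/z1.png

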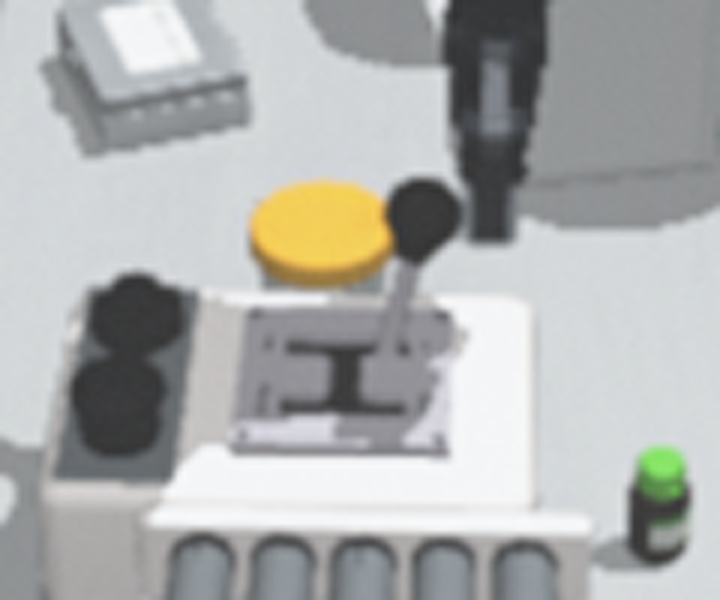

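The fingertips (490,240 in the crop) stand forward of the knob (423,215), at knob height. Now I'll push it back to neutral.

>>> {"fn": "arm_command", "kwargs": {
  "series": [
    {"dp": [0, 0.04, 0], "angular": [0, 0, 0], "gripper": 0},
    {"dp": [0, 0.04, 0], "angular": [0, 0, 0], "gripper": 0},
    {"dp": [0, 0.04, 0], "angular": [0, 0, 0], "gripper": 0},
    {"dp": [0, 0.04, 0], "angular": [0, 0, 0], "gripper": 0},
    {"dp": [0, 0.04, 0], "angular": [0, 0, 0], "gripper": 0},
    {"dp": [0, 0.03, 0], "angular": [0, 0, 0], "gripper": 0},
    {"dp": [0, 0, 0], "angular": [0, 0, 0], "gripper": 0},
    {"dp": [0, 0, 0], "angular": [0, 0, 0], "gripper": 0}
  ]
}}

```text
clock: 5.2
position: [0.5711, -0.2935, 0.1334]
ee_rot: [0.513, -0.486, 0.517, 0.483]
contact_force: [2.4, -0.1, 1.3]
width: 0.0003
```

```bash
cat >> look.py <<'E'
# knob: dark blob at knob height, side view, minus tool (points within z range only)
P=pts(d); z=P[...,2]; g=d['image'].max(2)
q=(P-O)@M
m=(g<60)&(z>.115)&(z<.175)&(abs(q[...,0])<.06)&(abs(q[...,1])<.06)
n,l,st,c=cv2.connectedComponentsWithStats(m.astype(np.uint8))
for i in range(1,n):
    if st[i,4]>20: print('blob',st[i].tolist(),c[i].round(1),'mean mix',np.round(np.nanmean(q[l==i],0),4),'x range',np.round(np.nanpercentile(q[l==i][:,0],[2,98]),4))
E
python3 look.py 2 '[(.027,.033,.132)]'
```

```text
t 5.2 mix [0.0296 0.0343 0.1334] F [2.4 0.1 1.3] w 0.0003
tool in mix
 [[-0.001 -1.     0.001]
 [-0.008  0.001  1.   ]
 [-1.     0.001 -0.008]]
ang units [ 1.999e+00 -1.000e-03  8.000e-03]
ang units [-0.001 -0.005 -0.001]
[0.027 0.033 0.132] dp [ 0.012  0.022 -0.011]
blob [309, 214, 10, 12, 69] [313.8 219.6] mean mix [0.0026 0.0235 0.1529] x range [-0.0084  0.0124]
```

View pics/z2.png

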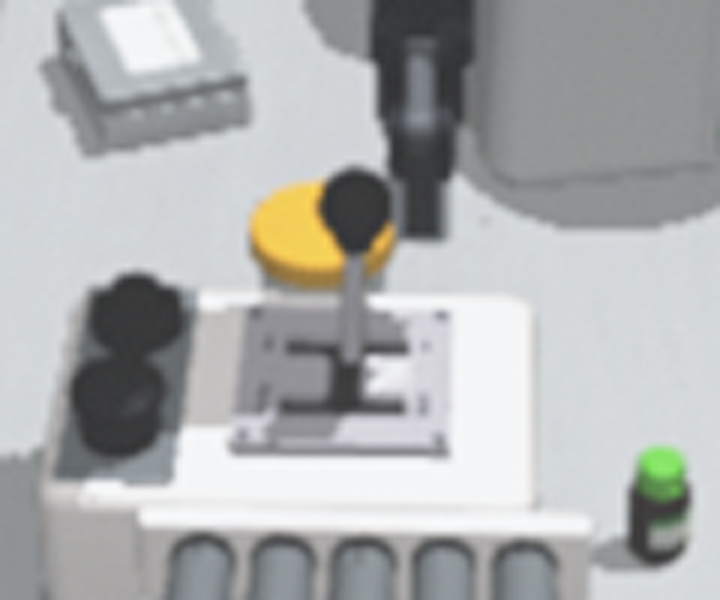

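The knob is at (355,210) in the crop. The stalk is nearly in line with the cross slot at (347,375). I'll work out what offset is left.

Run:
```python
from h import *
d=dict(np.load('side0.npz'))
im=cv2.imread('pics/side2.png'); g=im.max(2).astype(int)
def px(x,y,z): return np.round(proj(d,O+M@np.array([x,y,z])),2)
print('knob pred x=0',px(0,.0334,.1457),'x=4mm',px(.004,.0334,.1457))
print('gate cross centre pred',px(0,0,.09),'slot sides right end', px(-.006,-.018,.09),px(.006,-.018,.09))
m=(g<75).astype(np.uint8)
for r in range(212,227): print(r,''.join('#' if v else '.' for v in m[r,300:335]), g[r,306:324].tolist() if r in(216,220,224) else '')
print(g[243:255,305:322])
```

```text
knob pred x=0 [312.83 219.51] x=4mm [314.54 219.54]
gate cross centre pred [312.46 247.11] slot sides right end [309.53 252.06] [314.71 252.16]
212 ....................##########..... 
213 .....................#########..... 
214 ............#####....########...... 
215 ..........########.....#####....... 
216 ..........#########....#####....... [244, 246, 198, 87, 57, 57, 61, 59, 61, 58, 60, 57, 58, 83, 117, 120, 91, 65]
217 .........###########...#####....... 
218 .........###########...#####....... 
219 .........###########...#####....... 
220 .........###########...#####....... [245, 217, 120, 58, 56, 59, 59, 59, 60, 60, 60, 59, 56, 62, 106, 122, 92, 64]
221 .........##########....#####....... 
222 ..........#########....#####....... 
223 ...........#######.....#####....... 
224 ...........######.................. [244, 244, 245, 237, 168, 72, 57, 58, 58, 57, 58, 110, 188, 218, 178, 127, 115, 102]
225 ............####................... 
226 .............###................... 
[[ 88  90  90  83  71  66  90 128 145 136 102  86  91  92  94  97  99]
 [133 134 134 131 108  77  84 124 143 131 126 178 203 192 185 187 185]
 [153 151 153 152 133  93  72  96 107 103 138 211 236 233 232 236 236]
 [153 153 154 153 136  94  67  64  66  78 127 181 215 230 237 242 242]
 [152 152 152 153 134  92  66  61  61  77 125 159 202 231 239 241 239]
 [152 152 154 153 131  89  65  62  63  82 134 192 231 241 240 239 236]
 [152 154 152 152 128  84  64  64  65  86 140 212 239 237 232 231 229]
 [143 145 145 142 116  79  66  64  63  83 133 186 206 201 203 204 203]
 [123 124 123 116  93  70  65  64  63  73 110 137 145 151 156 156 156]
 [ 89  89  88  84  73  66  62  62  63  66  81  91  96 103 104 101 104]
 [ 90  89  90  91  89  82  76  82  92  96  98  98  98  98  97  97  99]
 [134 133 133 133 133 129 133 162 183 185 184 184 184 184 184 183 182]]
```

>>> {"fn": "arm_command", "kwargs": {
  "series": [
    {"dp": [0.01, 0.015, 0], "angular": [0, 0, 0], "gripper": 0},
    {"dp": [0, 0.013, 0], "angular": [0, 0, 0], "gripper": 0},
    {"dp": [0, 0, 0], "angular": [0, 0, 0], "gripper": 0},
    {"dp": [0, 0, 0], "angular": [0, 0, 0], "gripper": 0},
    {"dp": [0, 0, 0], "angular": [0, 0, 0], "gripper": 0},
    {"dp": [0, 0, 0], "angular": [0, 0, 0], "gripper": 0},
    {"dp": [0, 0, 0], "angular": [0, 0, 0], "gripper": 0},
    {"dp": [0, 0, 0], "angular": [0, 0, 0], "gripper": 0}
  ]
}}

```text
clock: 6.3
position: [0.5678, -0.2935, 0.132]
ee_rot: [0.513, -0.486, 0.517, 0.483]
contact_force: [2.1, 0.2, 1.0]
width: 0.0003
```

```bash
cat > kn.py <<'E'
import sys
sys.argv=['look.py',sys.argv[1],sys.argv[2]] 
exec(open('look.py').read())
r0=int(c[1][1]) if n>1 else 219
for r in range(r0-4,r0+4): print(r,''.join('#' if v<75 else '.' for v in g[r,290:335]))
E
python3 kn.py 3 '[(.085,.034,.132),(.085,.034,.21),(0,.09,.21),(0,.09,.133)]'
```

```text
t 6.3 mix [0.0263 0.0342 0.132 ] F [2.1 0.3 1. ] w 0.0003
tool in mix
 [[-0.001 -1.     0.   ]
 [-0.008  0.     1.   ]
 [-1.     0.001 -0.008]]
ang units [ 2.e+00 -1.e-03  8.e-03]
ang units [-0.    -0.005 -0.001]
[0.085 0.034 0.132] dp [-0.001 -0.489 -0.001]
[0.085 0.034 0.21 ] dp [-0.65   0.001 -0.005]
[0.   0.09 0.21] dp [-0.003  0.709  0.466]
[0.    0.09  0.133] dp [ 0.642 -0.001  0.005]
blob [308, 214, 10, 12, 74] [312.5 219.5] mean mix [-0.0002  0.0235  0.153 ] x range [-0.0107  0.01  ]
215 ...................#########...######........
216 ..................##########...#####.........
217 ..................##########...#####.........
218 ..................###########..#####.........
219 ..................###########..#####.........
220 ..................###########..#####.........
221 ..................##########...#####.........
222 ...................########....#####.........
```

>>> {"fn": "arm_command", "kwargs": {
  "series": [
    {"dp": [0, -0.16, 0], "angular": [0, 0, 0], "gripper": 0},
    {"dp": [0, 0, 0], "angular": [0, 0, 0], "gripper": 0},
    {"dp": [0, 0, 0.25], "angular": [0, 0, 0], "gripper": 0},
    {"dp": [0, 0, 0.25], "angular": [0, 0, 0], "gripper": 0},
    {"dp": [0, 0, 0], "angular": [0, 0, 0], "gripper": 0},
    {"dp": [0, 0.19, 0], "angular": [0, 0, 0], "gripper": 0},
    {"dp": [0, 0.19, 0], "angular": [0, 0, 0], "gripper": 0},
    {"dp": [0, 0, 0], "angular": [0, 0, 0], "gripper": 0}
  ]
}}

```text
clock: 7.4
position: [0.5343, -0.2319, 0.1284]
ee_rot: [0.508, -0.481, 0.522, 0.488]
contact_force: [-0.1, 0.3, -0.0]
width: 0.0
```

```bash
python3 kn.py 4 '[(0,.067,.135),(0,.001,.135)]'
```

```text
t 7.4 mix [-0.0109  0.0936  0.1284] F [-0.2  0.3 -0. ] w 0.0
tool in mix
 [[-0.02  -1.     0.   ]
 [-0.008  0.001  1.   ]
 [-1.     0.02  -0.008]]
ang units [ 2.    -0.02   0.008]
ang units [-0.    -0.005 -0.013]
[0.    0.067 0.135] dp [-0.055 -0.09  -0.222]
[0.    0.001 0.135] dp [ 0.004 -0.    -0.55 ]
213 .............................................
214 ....................#####....................
215 ...................########..................
216 ..................#####..###.................
217 ..................#####.####.................
218 ..................##########.................
219 .................###########.................
220 ..................##########.................
```

>>> {"fn": "arm_command", "kwargs": {
  "series": [
    {"dp": [-0.06, -0.09, 0], "angular": [0, 0, -0.013], "gripper": 0},
    {"dp": [0, 0, 0], "angular": [0, 0, 0], "gripper": 0},
    {"dp": [0, 0, -0.1], "angular": [0, 0, 0], "gripper": 0},
    {"dp": [0, 0, -0.1], "angular": [0, 0, 0], "gripper": 0},
    {"dp": [0, 0, -0.04], "angular": [0, 0, 0], "gripper": 0},
    {"dp": [0, 0, -0.04], "angular": [0, 0, 0], "gripper": 0},
    {"dp": [0, 0, -0.04], "angular": [0, 0, 0], "gripper": 0},
    {"dp": [0, 0, 0], "angular": [0, 0, 0], "gripper": 0}
  ]
}}

```text
clock: 8.5
position: [0.5482, -0.274, 0.1366]
ee_rot: [0.515, -0.487, 0.515, 0.481]
contact_force: [0.2, 1.0, 1.3]
width: 0.0
```

```bash
python3 kn.py 5 '[(0,.00,.135)]'
```

```text
t 8.5 mix [0.0055 0.0524 0.1366] F [0.1 1.  1.3] w 0.0
tool in mix
 [[ 0.006 -1.     0.001]
 [-0.006  0.001  1.   ]
 [-1.    -0.006 -0.006]]
ang units [2.    0.006 0.006]
ang units [-0.    -0.004  0.004]
[0.    0.    0.135] dp [ 0.016  0.046 -0.437]
211 .......................####..................
212 .......................####..................
213 .......................####..................
214 ......................######.................
215 .....................#######.................
216 ...................#########.................
217 ..................##########.................
218 ..................##########.................
```

View pics/z5.png

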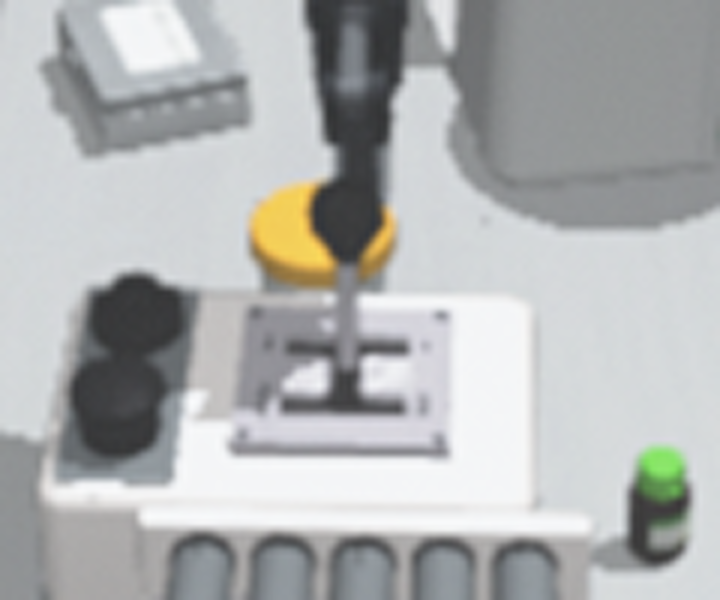

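The knob (345,220) is moving along the cross slot with the fingers behind it. I'll keep pushing right.

>>> {"fn": "arm_command", "kwargs": {
  "series": [
    {"dp": [0.01, 0.02, -0.045], "angular": [0, 0, 0], "gripper": 0},
    {"dp": [0, 0.01, -0.045], "angular": [0, 0, 0], "gripper": 0},
    {"dp": [0, 0, -0.045], "angular": [0, 0, 0], "gripper": 0},
    {"dp": [0, 0, -0.045], "angular": [0, 0, 0], "gripper": 0},
    {"dp": [0, 0, -0.045], "angular": [0, 0, 0], "gripper": 0},
    {"dp": [0, 0, -0.045], "angular": [0, 0, 0], "gripper": 0},
    {"dp": [0, 0, -0.045], "angular": [0, 0, 0], "gripper": 0},
    {"dp": [0, 0, 0], "angular": [0, 0, 0], "gripper": 0}
  ]
}}

```text
clock: 9.6
position: [0.542, -0.3141, 0.1355]
ee_rot: [0.515, -0.488, 0.515, 0.481]
contact_force: [0.4, 1.0, 0.4]
width: -0.0001
```

```bash
python3 kn.py 6 '[(0,.00,.135)]'
python3 - <<'E'
import cv2
a=cv2.imread('pics/top6.png');b=cv2.imread('pics/side6.png')
cv2.imwrite('pics/b6.png',cv2.hconcat([cv2.resize(a[165:265,355:425],(392,560),interpolation=2),cv2.resize(b[185:285,285:355],(392,560),interpolation=2)]))
E
```

```text
t 9.6 mix [0.0017 0.012  0.1355] F [0.3 1.  0.4] w -0.0001
tool in mix
 [[ 0.006 -1.     0.   ]
 [-0.007  0.     1.   ]
 [-1.    -0.006 -0.007]]
ang units [2.    0.006 0.007]
ang units [-0.    -0.004  0.004]
[0.    0.    0.135] dp [ 0.005  0.014 -0.1  ]
blob [306, 231, 11, 7, 25] [311.5 234. ] mean mix [-0.0003 -0.0269  0.15  ] x range [-0.0117  0.0097]
222 ....................#####....................
223 ....................#####....................
224 ....................#####....................
225 ...................#######...................
226 ..................########...................
227 ..................#########..................
228 .................##########..................
229 .................###########.................
```

View pics/b6.png

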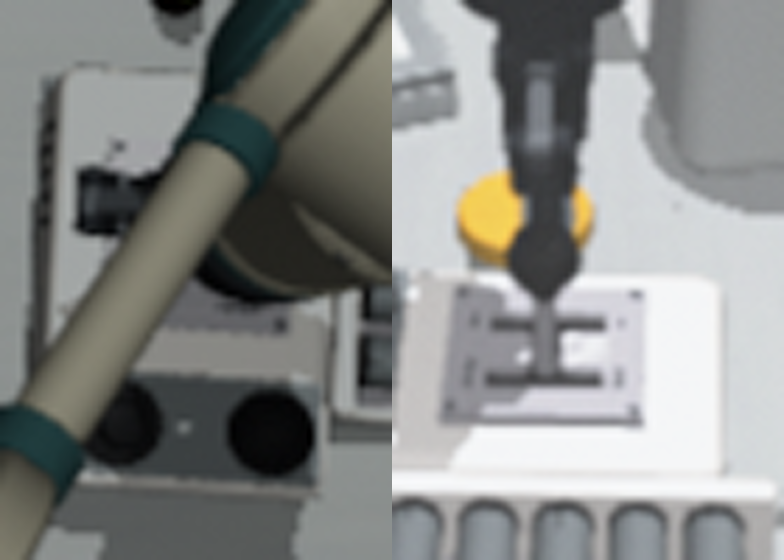

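In the side crop the knob is still in the cross slot and a bit past centre, so I'll push right until it stops.

>>> {"fn": "arm_command", "kwargs": {
  "series": [
    {"dp": [0, 0.01, -0.045], "angular": [0, 0, 0], "gripper": 0},
    {"dp": [0, 0, -0.045], "angular": [0, 0, 0], "gripper": 0},
    {"dp": [0, 0, -0.035], "angular": [0, 0, 0], "gripper": 0},
    {"dp": [0, 0, 0], "angular": [0, 0, 0], "gripper": 0},
    {"dp": [0, 0, 0], "angular": [0, 0, 0], "gripper": 0},
    {"dp": [0, 0, 0], "angular": [0, 0, 0], "gripper": 0},
    {"dp": [0, 0, 0], "angular": [0, 0, 0], "gripper": 0},
    {"dp": [0, 0, 0], "angular": [0, 0, 0], "gripper": 0}
  ]
}}

```text
clock: 10.7
position: [0.5399, -0.3288, 0.1348]
ee_rot: [0.515, -0.488, 0.515, 0.482]
contact_force: [0.5, 1.1, -0.5]
width: 0.0001
```

```bash
sed -i 's/(g<60)/(g<70)/' look.py; python3 kn.py 7 '[(0,-.005,.135)]'
```

```text
t 10.7 mix [ 0.0006 -0.0028  0.1348] F [ 0.4  1.2 -0.5] w 0.0001
tool in mix
 [[ 0.006 -1.    -0.001]
 [-0.005 -0.001  1.   ]
 [-1.    -0.006 -0.005]]
ang units [-1.999 -0.006 -0.005]
ang units [ 0.001 -0.003  0.004]
[ 0.    -0.005  0.135] dp [-0.002  0.005 -0.019]
blob [306, 224, 11, 19, 140] [311.1 233.9] mean mix [-0.0009 -0.0341  0.1561] x range [-0.0119  0.0101]
229 ...................######....................
230 ..................#######....................
231 .................#########...................
232 .................#########...................
233 ................###########..................
234 ................###########..................
235 ................###########..................
236 ................###########..................
```

>>> {"fn": "arm_command", "kwargs": {
  "series": [
    {"dp": [0, 0, -0.025], "angular": [0, 0, 0], "gripper": 0},
    {"dp": [0, 0, -0.02], "angular": [0, 0, 0], "gripper": 0},
    {"dp": [0, 0, 0], "angular": [0, 0, 0], "gripper": 0},
    {"dp": [0, 0, 0], "angular": [0, 0, 0], "gripper": 0},
    {"dp": [0, 0, 0], "angular": [0, 0, 0], "gripper": 0},
    {"dp": [0, 0, 0], "angular": [0, 0, 0], "gripper": 0},
    {"dp": [0, 0, 0], "angular": [0, 0, 0], "gripper": 0},
    {"dp": [0, 0, 0], "angular": [0, 0, 0], "gripper": 0}
  ]
}}

```text
clock: 11.8
position: [0.5394, -0.3326, 0.1345]
ee_rot: [0.516, -0.486, 0.514, 0.483]
contact_force: [0.9, 3.4, -0.1]
width: 0.0003
```

```bash
python3 kn.py 8 '[(0,-.005,.135)]'
python3 - <<'E'
from h import *
d=dict(np.load('side0.npz'))
for y in(-.025,-.029,-.033): print(y,np.round(proj(d,O+M@np.array([0,y,.02+(.13**2-y*y)**.5])),2))
im=cv2.imread('pics/side8.png').max(2)
print(im[220:262,308:316])
E
```

```text
t 11.8 mix [ 0.0003 -0.0066  0.1345] F [ 0.7  3.5 -0.1] w 0.0003
tool in mix
 [[ 0.005 -1.    -0.001]
 [-0.002 -0.001  1.   ]
 [-1.    -0.005 -0.002]]
ang units [-2.    -0.005 -0.002]
ang units [ 0.    -0.001  0.003]
[ 0.    -0.005  0.135] dp [-0.004  0.003  0.014]
blob [306, 225, 11, 19, 143] [311.  234.9] mean mix [-0.001  -0.0371  0.1557] x range [-0.0116  0.0101]
230 ...................#####.....................
231 ..................#######....................
232 .................########....................
233 .................#########...................
234 ................###########..................
235 ................###########..................
236 ................###########..................
237 ................###########..................
-0.025 [311.72 234.38]
-0.029 [311.64 235.79]
-0.033 [311.57 237.26]
[[ 70  74  76  72  68  60  60  61]
 [ 65  71  72  70  66  61  58  59]
 [ 61  62  62  62  62  61  58  60]
 [ 60  64  63  63  64  61  60  61]
 [ 64  63  62  64  65  63  61  61]
 [ 76  63  61  63  62  63  66  75]
 [ 94  66  61  63  64  64  77 102]
 [104  66  64  6
[... 509 characters left out ...]
 [ 62  57  58  59  59  61  61  62]
 [118  85  65  60  61  64  66  77]
 [208 163 111  87  94  90  93 154]
 [236 196 139 113 118 105 107 199]
 [233 197 144 122 122 103 105 195]
 [229 194 142 123 122 103 101 183]
 [195 166 130 123 122 106 113 193]
 [155 136 118 121 121 107 123 196]
 [140 119 111 120 122 105 108 162]
 [116  96 101 120 122 106  89 112]
 [ 83  76  98 119 123 109  87  80]
 [ 91  92 113 133 140 131 110  98]
 [133 138 170 192 196 192 188 185]
 [156 179 213 223 223 223 223 223]
 [155 195 223 224 222 222 222 222]
 [156 195 223 222 222 221 222 222]
 [152 185 210 211 210 211 215 220]
 [140 155 167 166 167 167 173 176]
 [143 147 151 151 148 150 146 144]
 [182 213 229 229 230 230 228 227]]
```

Force to the right rose to 3.5 N, so the lever is at the right-hand stop. Next I'll back off left and go round behind the knob.

>>> {"fn": "arm_command", "kwargs": {
  "series": [
    {"dp": [-0.01, 0, 0.2], "angular": [0, 0, 0], "gripper": 0},
    {"dp": [0, 0, 0], "angular": [0, 0, 0], "gripper": 0},
    {"dp": [0, 0.25, 0], "angular": [0, 0, 0], "gripper": 0},
    {"dp": [0, 0.25, 0], "angular": [0, 0, 0], "gripper": 0},
    {"dp": [0, 0, 0], "angular": [0, 0, 0], "gripper": 0},
    {"dp": [0, 0, -0.2], "angular": [0, 0, 0], "gripper": 0},
    {"dp": [0, 0, -0.2], "angular": [0, 0, 0], "gripper": 0},
    {"dp": [0, 0, 0], "angular": [0, 0, 0], "gripper": 0}
  ]
}}

```text
clock: 12.9
position: [0.4796, -0.3596, 0.1378]
ee_rot: [0.512, -0.492, 0.515, 0.48]
contact_force: [0.2, -0.4, 0.2]
width: 0.0002
```

```bash
python3 kn.py 9 '[(-.027,-.033,.135),(.006,-.033,.133)]'
```

```text
t 12.9 mix [-0.0577 -0.0372  0.1378] F [ 0.2 -0.4  0.2] w 0.0002
tool in mix
 [[ 0.01  -1.    -0.005]
 [-0.015 -0.005  1.   ]
 [-1.    -0.01  -0.015]]
ang units [-1.997 -0.01  -0.015]
ang units [ 0.003 -0.01   0.006]
[-0.027 -0.033  0.135] dp [ 0.025 -0.256  0.034]
[ 0.006 -0.033  0.133] dp [ 0.019 -0.275 -0.001]
blob [306, 231, 11, 13, 93] [310.9 237.6] mean mix [-0.001  -0.0426  0.1523] x range [-0.0118  0.0102]
blob [284, 232, 3, 9, 25] [285.1 235.8] mean mix [-0.0571 -0.048   0.1604] x range [-0.0598 -0.0545]
233 .................#########...................
234 .................##########..................
235 ................###########..................
236 ................###########..................
237 ................###########..................
238 ................###########..................
239 ................###########..................
240 .................##########..................
```

View pics/z9.png

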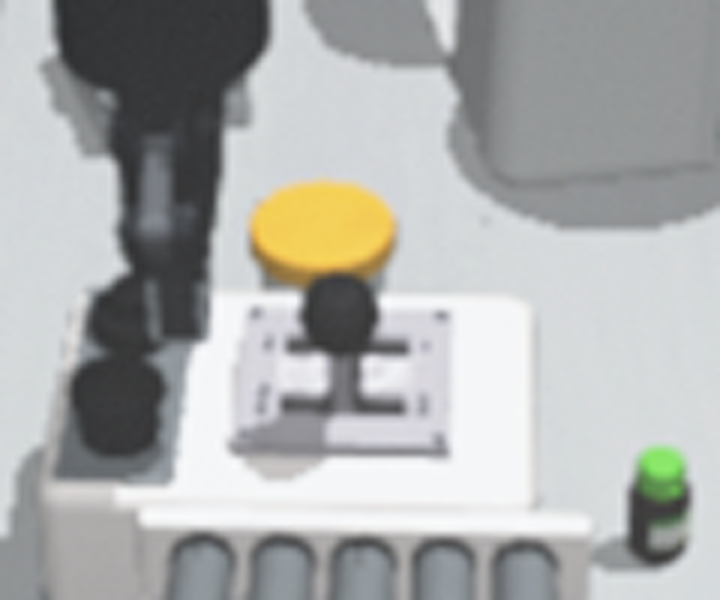

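The knob (340,315 in the crop) is now at the right end of the cross slot. The fingers stand behind it, so I'll push forward.

>>> {"fn": "arm_command", "kwargs": {
  "series": [
    {"dp": [0.03, -0.15, 0.03], "angular": [0, 0, 0], "gripper": 0},
    {"dp": [0, -0.08, 0], "angular": [0, 0, 0], "gripper": 0},
    {"dp": [0, -0.045, 0], "angular": [0, 0, 0], "gripper": 0},
    {"dp": [0, -0.045, 0], "angular": [0, 0, 0], "gripper": 0},
    {"dp": [0, -0.045, 0], "angular": [0, 0, 0], "gripper": 0},
    {"dp": [0, -0.045, 0], "angular": [0, 0, 0], "gripper": 0},
    {"dp": [0, -0.045, 0], "angular": [0, 0, 0], "gripper": 0},
    {"dp": [0, -0.04, 0], "angular": [0, 0, 0], "gripper": 0}
  ]
}}

```text
clock: 14.0
position: [0.541, -0.3555, 0.1332]
ee_rot: [0.511, -0.49, 0.515, 0.483]
contact_force: [-1.7, -0.7, -1.9]
width: 0.0001
```

```bash
python3 kn.py 10 '[(.007,-.033,.133)]'
```

```text
t 14.0 mix [ 0.0033 -0.0293  0.1332] F [-1.7 -0.8 -1.9] w 0.0001
tool in mix
 [[ 0.003 -1.    -0.008]
 [-0.012 -0.008  1.   ]
 [-1.    -0.003 -0.012]]
ang units [-1.995 -0.003 -0.012]
ang units [ 0.005 -0.008  0.002]
[ 0.007 -0.033  0.133] dp [ 0.002 -0.031 -0.031]
blob [310, 231, 6, 10, 39] [312.6 235.7] mean mix [ 0.0026 -0.0407  0.1564] x range [-0.0014  0.0081]
blob [319, 233, 11, 12, 83] [323.5 239.1] mean mix [ 0.0268 -0.0429  0.1492] x range [0.0168 0.0388]
231 ..................##########.................
232 ....................######...................
233 ....................######......######.......
234 ....................#####......###.####......
235 ....................######....###.....##.....
236 ....................######...#####....##.....
237 .....................####....######..###.....
238 .....................####....###########.....
```

Lever now about 28 mm forward. I'll push on to the end stop, watching the force.

>>> {"fn": "arm_command", "kwargs": {
  "series": [
    {"dp": [0, -0.025, 0], "angular": [0, 0, 0], "gripper": 0},
    {"dp": [0, -0.02, 0], "angular": [0, 0, 0], "gripper": 0},
    {"dp": [0, -0.02, 0], "angular": [0, 0, 0], "gripper": 0},
    {"dp": [0, -0.02, 0], "angular": [0, 0, 0], "gripper": 0},
    {"dp": [0, 0, 0], "angular": [0, 0, 0], "gripper": 0},
    {"dp": [0, 0, 0], "angular": [0, 0, 0], "gripper": 0},
    {"dp": [0, 0, 0], "angular": [0, 0, 0], "gripper": 0},
    {"dp": [0, 0, 0], "angular": [0, 0, 0], "gripper": 0}
  ]
}}

```text
clock: 15.1
position: [0.5485, -0.3556, 0.1324]
ee_rot: [0.509, -0.488, 0.517, 0.485]
contact_force: [-3.9, -0.9, 0.2]
width: -0.0
```

```bash
python3 kn.py 11 '[(.007,-.033,.133)]'
```

```text
t 15.1 mix [ 0.0108 -0.029   0.1324] F [-3.8 -1.2  0.2] w -0.0
tool in mix
 [[-0.004 -1.    -0.008]
 [-0.011 -0.008  1.   ]
 [-1.     0.004 -0.01 ]]
ang units [-1.995  0.004 -0.01 ]
ang units [ 0.005 -0.007 -0.003]
[ 0.007 -0.033  0.133] dp [-0.005  0.032 -0.033]
blob [314, 232, 6, 9, 46] [316.1 235.9] mean mix [ 0.0103 -0.0397  0.1551] x range [0.0057 0.0149]
blob [321, 233, 12, 12, 86] [326.3 239.3] mean mix [ 0.033  -0.0424  0.1484] x range [0.0233 0.0454]
231 .....................##########..............
232 .......................#######...............
233 ........................#####......#####.....
234 ........................#####.....#######....
235 ........................#####....###...###...
236 ........................#####...####....###..
237 ........................#####...#####...###..
238 ........................#####...###########..
```

>>> {"fn": "arm_command", "kwargs": {
  "series": [
    {"dp": [0, -0.025, 0], "angular": [0, 0, 0], "gripper": 0},
    {"dp": [0, -0.03, 0], "angular": [0, 0, 0], "gripper": 0},
    {"dp": [0, -0.03, 0], "angular": [0, 0, 0], "gripper": 0},
    {"dp": [0, 0, 0], "angular": [0, 0, 0], "gripper": 0},
    {"dp": [0, 0, 0], "angular": [0, 0, 0], "gripper": 0},
    {"dp": [0, 0, 0], "angular": [0, 0, 0], "gripper": 0},
    {"dp": [0, 0, 0], "angular": [0, 0, 0], "gripper": 0},
    {"dp": [0, 0, 0], "angular": [0, 0, 0], "gripper": 0}
  ]
}}

```text
clock: 16.2
position: [0.5495, -0.3557, 0.1324]
ee_rot: [0.504, -0.483, 0.521, 0.491]
contact_force: [-4.8, -0.5, -0.3]
width: -0.0
```

```bash
python3 kn.py 12 '[(.007,-.033,.133)]'
```

```text
t 16.2 mix [ 0.0117 -0.029   0.1324] F [-4.8 -0.8 -0.3] w -0.0
tool in mix
 [[-0.025 -1.    -0.009]
 [-0.009 -0.009  1.   ]
 [-1.     0.025 -0.009]]
ang units [-1.994  0.025 -0.009]
ang units [ 0.006 -0.006 -0.016]
[ 0.007 -0.033  0.133] dp [-0.004  0.04  -0.033]
blob [314, 232, 6, 9, 40] [316.4 236. ] mean mix [ 0.011  -0.0398  0.155 ] x range [0.0057 0.0151]
blob [322, 233, 11, 12, 83] [326.7 239.3] mean mix [ 0.0337 -0.042   0.1481] x range [0.0234 0.0455]
231 ......................##########.............
232 ........................######...............
233 ........................######......####.....
234 ........................#####.....########...
235 ........................#####....####..###...
236 ........................#####...#####...###..
237 ........................#####...######...##..
238 ........................#####...###########..
```

The extra push moved it only 0.9 mm at 4.8 N, and the image puts the knob at +34 mm, so the lever is at the end stop. I'll back off, rise and go to the start button.

>>> {"fn": "arm_command", "kwargs": {
  "series": [
    {"dp": [0, 0.15, 0], "angular": [0, 0, -0.016], "gripper": 0},
    {"dp": [-0.1, 0.15, 0], "angular": [0, 0, 0], "gripper": 0},
    {"dp": [-0.05, 0.15, 0.17], "angular": [0, 0, 0], "gripper": 0},
    {"dp": [0, 0.15, 0.17], "angular": [0, 0, 0], "gripper": 0},
    {"dp": [0, 0.2, 0.17], "angular": [0, 0, 0], "gripper": 0},
    {"dp": [0, 0, 0], "angular": [0, 0, 0], "gripper": 0},
    {"dp": [0, 0, 0], "angular": [0, 0, 0], "gripper": 0},
    {"dp": [0, 0, 0], "angular": [0, 0, 0], "gripper": 0}
  ]
}}

```text
clock: 17.3
position: [0.4667, -0.2919, 0.1578]
ee_rot: [0.516, -0.499, 0.511, 0.474]
contact_force: [-0.5, 0.1, -0.4]
width: 0.0
```

```bash
python3 kn.py 13 '[(-.085,.032,.125),(-.085,.032,.100)]'
```

```text
t 17.3 mix [-0.0748  0.0296  0.1578] F [-0.5  0.1 -0.4] w 0.0
tool in mix
 [[ 0.031 -0.999 -0.006]
 [-0.019 -0.007  1.   ]
 [-0.999 -0.031 -0.019]]
ang units [-1.995 -0.031 -0.019]
ang units [ 0.004 -0.012  0.02 ]
[-0.085  0.032  0.125] dp [0.27  0.093 0.026]
[-0.085  0.032  0.1  ] dp [0.208 0.006 0.004]
blob [321, 233, 11, 12, 69] [325.8 239.6] mean mix [ 0.0319 -0.0429  0.1478] x range [0.022  0.0433]
235 ................................###.....##...
236 ................................####....##...
237 ...............................######...##...
238 ...............................###########...
239 ...............................###########...
240 ...............................###########...
241 ................................##########...
242 ...............................##########....
```

View pics/z13.png

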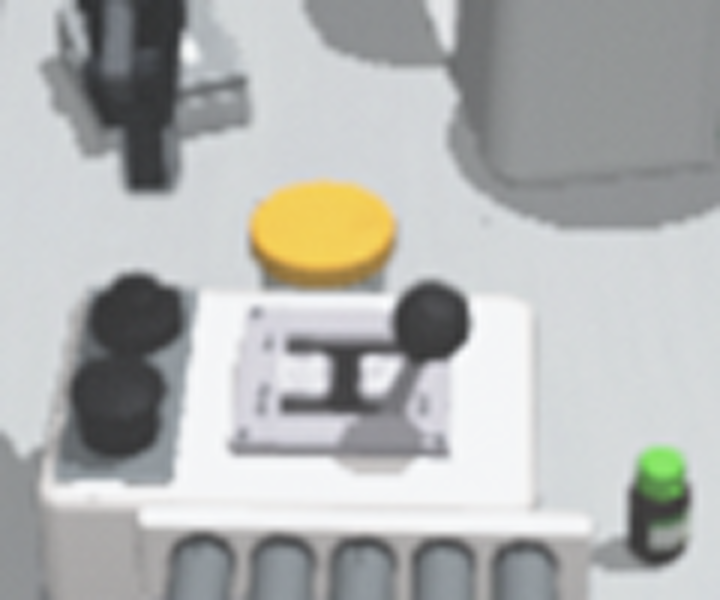

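The knob (430,320 in the crop) now leans forward and right into third, and the fingers hang clear. Before pressing, I'll check how far home the lever is at sub-pixel level.

Run:
```python
from h import *
d=dict(np.load('side0.npz'))
def pk(a,b): # lever point from tilts tan-ish
    v=np.array([np.tan(a),-np.tan(b),1]); return proj(d,O+M@(np.array([0,0,.02])+.13*v/np.linalg.norm(v)))
for a in(-.0,.22,.24,.25,.26,.27): print(a,np.round(pk(a,.26),2))
def cen(f,box,th=100):
    g=cv2.imread(f).max(2)[box[0]:box[1],box[2]:box[3]]
    g=cv2.resize(g,None,fx=8,fy=8,interpolation=cv2.INTER_CUBIC)
    m=(g<th).astype(np.uint8); m=cv2.morphologyEx(m,cv2.MORPH_CLOSE,np.ones((9,9)),borderValue=0)
    m=cv2.morphologyEx(m,cv2.MORPH_OPEN,cv2.getStructuringElement(2,(57,57)))
    cs=max(cv2.findContours(m,0,2)[0],key=cv2.contourArea); (x,y),r=cv2.minEnclosingCircle(cs); mo=cv2.moments(cs)
    print(f,'circ',(x+.5)/8-.5+box[2],(y+.5)/8-.5+box[0],r/8,'cent',(mo['m10']/mo['m00']+.5)/8-.5+box[2],(mo['m01']/mo['m00']+.5)/8-.5+box[0])
cen('pics/side13.png',(228,250,312,342)); cen('pics/side9.png',(226,250,300,325)); cen('pics/side0.png',(208,232,312,336))
v=lambda a,b: pk(a,-b); print('first .26',v(.26,.26), v(.24,.26))
```

```text
-0.0 [311.56 237.42]
0.22 [323.92 238.42]
0.24 [325.02 238.59]
0.25 [325.57 238.68]
0.26 [326.12 238.77]
0.27 [326.67 238.87]
pics/side13.png circ 326.3125 238.5625 6.550298690795898 cent 326.2740124503869 238.37070528171355
pics/side9.png circ 311.0625 237.34007358551025 7.187357425689697 cent 311.1956110327673 237.1056674403118
pics/side0.png circ 325.5625 221.3125 6.61557149887085 cent 325.7223614437222 221.06027910822215
first .26 (np.float64(326.6417838880798), np.float64(221.39448512536984)) (np.float64(325.5981832515817), np.float64(221.13659561179728))
```

The lever measures 326.3 px against 326.1 predicted for 0.26 rad, so it is fully home. Next, the start button.

>>> {"fn": "arm_command", "kwargs": {
  "series": [
    {"dp": [0.1, 0.09, 0.025], "angular": [0, -0.012, 0.02], "gripper": 0},
    {"dp": [0, 0, 0], "angular": [0, 0, 0], "gripper": 0},
    {"dp": [0.1, 0, 0], "angular": [0, 0, 0], "gripper": 0},
    {"dp": [0.05, 0, 0], "angular": [0, 0, 0], "gripper": 0},
    {"dp": [0, 0, 0], "angular": [0, 0, 0], "gripper": 0},
    {"dp": [0, 0, 0], "angular": [0, 0, 0], "gripper": 0},
    {"dp": [0, 0, 0], "angular": [0, 0, 0], "gripper": 0},
    {"dp": [0, 0, 0], "angular": [0, 0, 0], "gripper": 0}
  ]
}}

```text
clock: 18.4
position: [0.4558, -0.2887, 0.1239]
ee_rot: [0.513, -0.484, 0.514, 0.488]
contact_force: [-0.5, -0.3, -0.4]
width: 0.0001
```

```bash
python3 kn.py 14 '[(-.085,.032,.107),(-.085,.032,.100)]'|head -9
```

```text
t 18.4 mix [-0.0859  0.0321  0.1239] F [-0.5 -0.3 -0.4] w 0.0001
tool in mix
 [[-0.004 -1.    -0.006]
 [ 0.002 -0.006  1.   ]
 [-1.     0.004  0.003]]
ang units [-1.996  0.004  0.003]
ang units [ 0.004  0.002 -0.003]
[-0.085  0.032  0.107] dp [ 0.141 -0.008 -0.001]
[-0.085  0.032  0.1  ] dp [ 0.058 -0.    -0.   ]
```

View pics/z14.png

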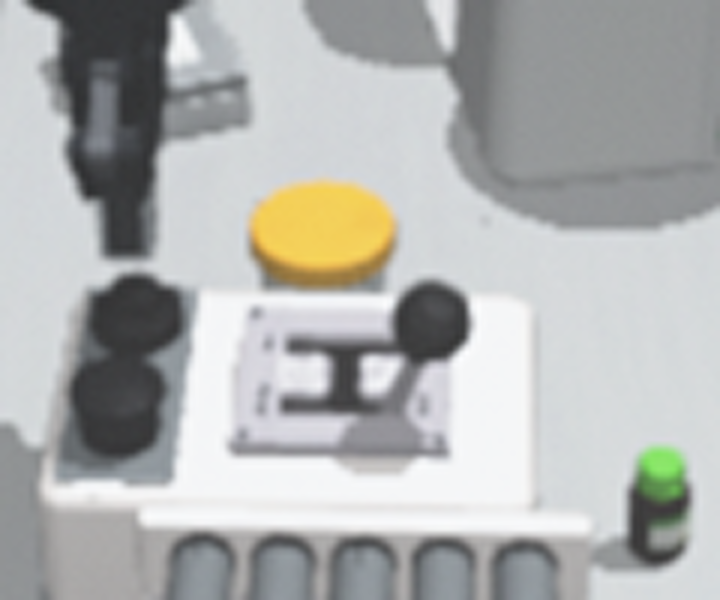

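The fingers (128,255) hang over the start button (137,285), about 2 mm short. I'll correct that and press.

>>> {"fn": "arm_command", "kwargs": {
  "series": [
    {"dp": [0.06, -0.02, 0], "angular": [0, 0, 0], "gripper": 0},
    {"dp": [0.05, 0, 0], "angular": [0, 0, 0], "gripper": 0},
    {"dp": [0.04, 0, 0], "angular": [0, 0, 0], "gripper": 0},
    {"dp": [0.04, 0, 0], "angular": [0, 0, 0], "gripper": 0},
    {"dp": [0.02, 0, 0], "angular": [0, 0, 0], "gripper": 0},
    {"dp": [0.02, 0, 0], "angular": [0, 0, 0], "gripper": 0},
    {"dp": [0.02, 0, 0], "angular": [0, 0, 0], "gripper": 0},
    {"dp": [0.02, 0, 0], "angular": [0, 0, 0], "gripper": 0}
  ]
}}

```text
clock: 19.5
position: [0.4585, -0.289, 0.1008]
ee_rot: [0.513, -0.486, 0.514, 0.486]
contact_force: [-3.9, 3.1, 16.1]
width: 0.0004
```

```bash
python3 kn.py 15 '[(-.085,.032,.100)]'|head -8
```

```text
t 19.5 mix [-0.0831  0.032   0.1008] F [-4.1  2.8 16.1] w 0.0004
tool in mix
 [[-0.    -1.    -0.007]
 [-0.001 -0.007  1.   ]
 [-1.     0.    -0.001]]
ang units [-1.996e+00  0.000e+00 -1.000e-03]
ang units [ 0.004 -0.001 -0.   ]
[-0.085  0.032  0.1  ] dp [0.007 0.016 0.   ]
```

At z = 100.8 mm the force is 16 N, so the button is bottomed out. I'll let go and retreat.

>>> {"fn": "arm_command", "kwargs": {
  "series": [
    {"dp": [-0.1, 0, 0], "angular": [0, 0, 0], "gripper": 0},
    {"dp": [-0.2, 0, 0], "angular": [0, 0, 0], "gripper": 0},
    {"dp": [-0.3, 0, 0], "angular": [0, 0, 0], "gripper": 0},
    {"dp": [-0.3, 0.2, 0.1], "angular": [0, 0, 0], "gripper": 0},
    {"dp": [0, 0.3, 0.2], "angular": [0, 0, 0], "gripper": 0},
    {"dp": [0, 0.2, 0.3], "angular": [0, 0, 0], "gripper": 0},
    {"dp": [0, 0, 0], "angular": [0, 0, 0], "gripper": 0},
    {"dp": [0, 0, 0], "angular": [0, 0, 0], "gripper": 0}
  ]
}}

```text
clock: 20.6
position: [0.3773, -0.2118, 0.2126]
ee_rot: [0.513, -0.487, 0.514, 0.485]
contact_force: [0.4, 0.9, 0.0]
width: -0.0002
```

```bash
python3 kn.py 16 '[]'|grep -v '\.\.'
python3 - <<'E'
from h import *
a=cv2.imread('pics/top16.png');b=cv2.imread('pics/side16.png')
cv2.imwrite('pics/b16.png',cv2.hconcat([cv2.resize(a[150:290,200:510],(450,203*2)),cv2.resize(b[180:360,230:380],(338,406))]))
for n in('top','side'):
    d=get_image(n);q=(pts(d)-O)@M
    for nm,c,h in(('start',(-.085,.032),.1),('stop',(-.085,-.032),.105)):
        m=(np.hypot(q[...,0]-c[0],q[...,1]-c[1])<.009)&(q[...,2]>.09)&(q[...,2]<.125); print(n,nm,m.sum(),np.round(np.nanmedian(q[m][:,2]),4))
        d0=dict(np.load(n+'0.npz'));q0=(pts(d0)-O)@M; m=(np.hypot(q0[...,0]-c[0],q0[...,1]-c[1])<.009)&(q0[...,2]>.09)&(q0[...,2]<.125); print('  before',np.round(np.nanmedian(q0[m][:,2]),4))
E
```

```text
t 20.6 mix [-0.1688  0.1041  0.2126] F [0.3 1.  0. ] w -0.0002
tool in mix
 [[ 0.002 -1.    -0.006]
 [-0.003 -0.006  1.   ]
 [-1.    -0.002 -0.003]]
ang units [-1.996 -0.002 -0.003]
ang units [ 0.004 -0.002  0.001]
blob [321, 233, 11, 12, 75] [325.7 239.4] mean mix [ 0.0316 -0.0429  0.1483] x range [0.0212 0.0433]
top start 41 0.1066
  before 0.107
top stop 44 0.1133
  before 0.1135
side start 43 0.1073
  before 0.1067
side stop 38 0.1142
  before 0.1139
```

View pics/b16.png

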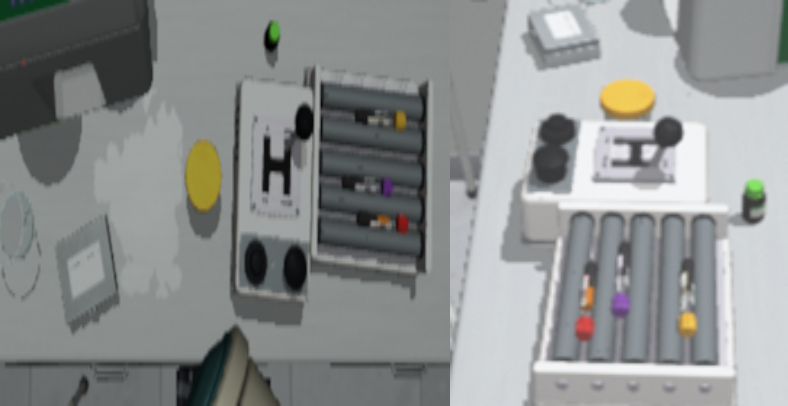

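The knob (305,122 in the left half) is at the third-gear end and both buttons are up. The tubes, cup, vial, slide box and beaker are in place, and the arm is clear. Handing in.

```bash
python3 -c "
from rig import sign_off
print(sign_off())"
```

```text
the job is handed in; nothing more can be done
None
```

The mixer's lever is home in third gear, and I then pressed the start button fully in and let it go. The job is handed in, and the robot's clock read about 21 s.

- **Lever:** I pushed it with closed fingertips, never gripping: back from first, right across the cross slot, then forward. At the end stop, pushing on moved the fingertips only 0.9 mm (4.8 N at the end). In the side image the knob was at 326.3 px, against 326.1 px predicted for 0.26 rad.
- **Start button:** The fingertips bottomed out at 100.8 mm, where fully in is 101 mm, with 16 N. That is well over the 4 N needed. After release its top measured about 107 mm, the same as before.
- **Left alone:** The stop button measured about 114 mm before and after. In the last picture the tubes, cup, vial, slide box and beaker looked unmoved; I checked those by eye only.

No check failed. A cruder estimate of the knob's position read about 2 mm (0.9 px) farther back after the fingers left. I put that down to shadow and occlusion, since the sub-pixel check after retreating showed the lever home. I did not repeat that check after pressing the button, but the cruder estimate stayed within 0.3 mm.

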